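Snap the dust cap onto the bare fitting and keep it pressed

ROBOT

A 7-joint arm with a two-finger parallel gripper is mounted at the origin on the work surface. World frame = base frame: x ahead of the robot, y to its left, z up, the work surface at z = 0. Lengths are in m, angles in rad, forces in N, time in s.
With the tool pointing down it reaches from about 0.4 to 0.85 m from the base axis. Payload 10.4 kg.
Tool frame: the origin (TCP) lies between the finger pads; the fingertips stand 19 mm ahead of it and the grasp point (between the pads) is the TCP; x points along the fingers, y is the direction in which the jaws open and shut, and the axes are right-handed (so a half turn about x gives the same grasp; the last joint's range is limited). The gripper opens to 87 mm and grips with 3 to 60 N. Pads are 19 mm wide; open, the fingers measure 117 mm over their backs; the gripper's body (75 mm by 190 mm) begins 51 mm behind the grasp point.
Start: joints at [-1.299, 0.332, -0.065, 1.46, 0.022, 1.35, -0.088], TCP at [0.182, 0.598, 0.221] pointing down, gripper open.
Joint ranges: [-2.6, 2.6], [-0.5, 2.12], [-1.47, 1.34], [0.16, 2.42], [-1.27, 4.41], [0.06, 2.06], [-2.6, 2.6]. Speed limits (rad/s): [2.22, 2.22, 2.79, 2.79, 3.14, 3.14, 3.14].

INTERFACE

Orientations are given as a unit quaternion [x, y, z, w].
In Python, from bench import r gives the robot as it stands.
- The arm moves only by the tool drive_tool, never from a script. Its argument "motion" is a list of rows, each a list of 4 numbers: the shift along the tool's x, y, z in cm, then the turn about the tool's x in units of 5 degrees (1.0 is 5 degrees). In form: [[tx, ty, tz, twist], ...]. A call has 1 to 20 rows; each row is the pose to reach, as a shift and turn from the pose commanded when the call began, along the tool's axes at that moment; what a row does not reach only later rows make up. A row lasts 1/12 s, in which the tool goes at most 41.7 mm and 7.16 degrees, less where a joint would pass 70% of its speed; a pose out of reach is approached as far as the arm can. A call with a gripper value outside its range is refused whole. "grip" is the closure in counts, from 0 (fully open) to 255 (shut), set as the call begins (left out, the last holds). The fingers move at their own pace and stop on an object; "force" is the grip in N (left out, the last holds). Time passes only in rows, so rows that repeat a pose let the fingers close. It gives the time, the measured TCP pose, the force and the opening at its end, in the units of the state.
- r.read_state(): the state, without advancing time (a new reading comes with each control period).
- r.camera(name): name is "side" or "top" or "wrist"; returns the picture (480x640x3 uint8, red, green, blue); there is no depth.
- r.calibration(name): a dict with "fx", "fy", "cx", "cy" (pixels), "xyz" and "orientation" of the camera in the world. Camera axes: x right, y up, looking along -z (the intrinsics and any distortion apply to the point x, -y, -z); pixel columns grow to the right and rows downward; lengths in m; the calibration is good to about 2 mm. A picture is of the moment at which its call begins: read the wrist's pose just before it. calibration takes no time and is no camera call; for the wrist camera it gives the pose at the moment of the call.
- r.close_job(): hands the job in, once; it reports no verdict.
The state is a dict: "time": time; "joint_positions": joint angles; "joint_vel": joint speeds; "joint_torque": joint torques, N m; "ee_pos": TCP position; "eef_rot": TCP orientation; "ft_force": force on the tool from outside, world axes, zero at the start; "torque": the same for the moment, N m; "width": finger opening in m.
Only numpy, scipy, OpenCV 4.12 (cv2) and the standard library are available. Lean on these libraries where they do the work, as an engineer would, in place of code of your own. Each camera call takes 0.05 s, during which the arm holds its last target.

TASK

One of the three fittings in the grey stand has no dust cap. Pick up the loose red cap from the bench, press it straight down onto the bare brass stud until it clicks over the catches, and keep pressing with moderate force until it has pushed the black sealing ring fully down. Finish holding it there, with the gripper still pressing the cap down and not letting go; leave everything else on the bench where it is.

Things in the scene. Friction and masses are not known exactly. Their poses are not given: they have to be found in the camera images.
- cap_center (a point): loose red ribbed plastic dust cap, a cup standing mouth down on the bench: 44 mm across (45 over the ribs), 50 mm tall, about 45 g, closed flat top. Point on its axis half-way up, 25 mm above the mouth edge; z along the axis to the closed top. Any yaw fits the stud
- cap_mouth (a point): centre of the red cap's mouth edge, its lowest plane when upright. The mouth is a 30 mm hole through an inner lip 3 mm thick; behind the lip the bore is 36 mm wide and ends 38 mm above the mouth edge
- fitting_seat (a point): bare upright fitting, fixed in the grey stand. Point on its vertical axis at the top of its steel flange (45 mm across, 60 mm above the bench), z up. From here a brass stud 27 mm thick rises 30 mm. Four sprung steel catches stick out of it to 35 mm across, widest 8 mm above this point, ramps above
- stud_top (a point): centre of the bare brass stud's flat top, 30 mm above fitting_seat; the top 10 mm taper to 17 mm across. As the cap is pressed on, its lip meets the catch ramps with the mouth edge about 14 mm above fitting_seat, the push grows to roughly 8 to 15 N and drops at the click, with the mouth edge about 5 mm above fitting_seat
- seal (a joint): how far the black sprung sealing ring round the stud's foot (43 mm across, top 4 mm above fitting_seat when free) is pressed down by the cap: 0 free, 0.003 (m) fully down, the cap's mouth edge then 1 mm above fitting_seat; its spring takes about 2.5 N to start and 11.5 N to be fully down
- stand: grey steel stand bar 90 x 360 x 30 mm, fixed; origin at the centre of its underside. It carries three upright fittings in a row, 110 mm apart, in any order
- capped_a: fitting on the stand already closed by a fixed yellow cap 44 mm across, its top 111 mm above the bench; origin on its axis on the stand's top (30 mm above the bench)
- capped_b: a second such fitting with a fixed yellow cap
- big_cap: a larger loose white plastic cap, 60 mm across, 32 mm tall; bystander (origin: centre of its underside)
- adapter: a loose steel hexagon adapter standing upright, 48 mm across, 42 mm tall; bystander (origin: centre of its underside)
- spanner: steel spanner lying flat at the far right, about 180 mm long; bystander (origin: centre of its underside)
- oil_bottle: white bottle, 48 mm across, 120 mm tall; bystander (origin: centre of its underside)
- carton: brown cardboard box 90 x 120 x 60 mm; bystander (origin: centre of its underside)
- big_nut: brass collar ring 46 mm across, 20 mm tall, lying near the robot on the left; bystander (origin: centre of its underside)
Mind the look-alikes: they are no part of the job. Of the things like the part that bears cap_center, leave any that is orange; of the rest the smaller one is meant.

How it is judged:
On the way, in this order (a step that is already met when the one before it is completed fails the run):
1. the red cap is lifted clear of the bench by the gripper (height (world z) of cap_center above 0.07 m and contact force between the fingers and cap above 0.5 N), for 0.1 s.
2. the cap has clicked onto the bare stud and squeezes the sealing ring fully down (z of cap_mouth in the frame of fitting_seat between -0.002 and 0.0022 m and horizontal distance between cap_mouth and fitting_seat below 0.004 m and angle between the z axis of cap_center and the z axis of fitting_seat, either way round below 0.12 rad and contact force between cap and seal above 5 N), for 0.2 s.
At the end, for the whole second after the job is handed in: the red cap is clicked square onto the bare stud (within 4 mm, 0.12 rad), mouth edge at most 2.2 mm above the flange, sealing ring down more than 1.8 mm; the gripper still presses it: more than 5 N on the ring, more than 2 N between fingers and cap (all of step 2 and value of joint seal above 0.0018 m and contact force between the fingers and cap above 2 N); the arm keeps its last pose, push and grip.
It fails at once if a bystander is disturbed (moved more than 30 mm) (distance of any of big_cap, adapter, spanner, oil_bottle, carton, big_nut from where it was at the start of the episode above 0.03 m).
It fails at once if the fitting is pressed far too hard (more than 70 N on the sealing ring) (contact force between cap and seal above 70 N).
It also fails if it takes over 48 s, if anything falls off the work surface, if the arm or the gripper's body presses on something with over 40 N, if the wrist force passes 120 N, or if a joint passes its speed limit or range.

## Working session

There is one attempt and no reset: what is moved stays moved. The work goes in short steps, Python scripts to look and compute and a tool call to move; the robot and the scene stay as the last step left them, time stands still between calls to the robot, and variables do not carry over. Pictures are saved under pics/ and viewed, and the job is handed in when it is done.

Besides the shell and the picture viewer there is one more tool, called after "Emit:" by a JSON object that holds its "op" and its "data", one argument or row to a line. drive_tool: Moves the arm, as the interface text tells. Its arguments: {"type":"object","properties":{"motion":{"type":"array","items":{"type":"array","items":{"type":"number"}}},"grip":{"type":"number"},"force":{"type":"number"}},"required":["motion"]}

```bash
mkdir -p pics; ls; python3 - <<'E'
from bench import r
import cv2
print(r.read_state())
for n in("top","side","wrist"):
    c=r.calibration(n); print(n,c)
    cv2.imwrite(f"pics/{n}0.png",cv2.cvtColor(r.camera(n),cv2.COLOR_RGB2BGR))
E
```

```text
pics
{'time': 0.0, 'joint_positions': array([-1.29856294,  0.33289508, -0.064715  ,  1.4609299 ,  0.02160048,
        1.34987533, -0.08848939]), 'joint_vel': array([-0.00146017,  0.00156099,  0.00129719, -0.0014849 ,  0.00060786,
        0.00011949,  0.00127291]), 'joint_torque': array([-1.56473183e-03, -6.23253322e+01,  2.36337713e-02, -3.89908469e+01,
       -6.14277623e-02,  3.95833421e-02,  1.34241718e-04]), 'ee_pos': array([0.1814994 , 0.59767131, 0.22034492]), 'eef_rot': array([ 0.10334975,  0.69949212, -0.10434268,  0.69938703]), 'ft_force': array([-0.14640478, -0.05070139, -0.63413485]), 'torque': array([ 0.01855473,  0.01121556, -0.01174061]), 'width': 0.08710325419528823}
top {'fx': 606.1071552721238, 'fy': 606.1071552721238, 'cx': 317.9025193543431, 'cy': 237.12068747881514, 'xyz': array([ 0.39415409, -0.0586433 ,  1.34410539]), 'orientation': array([ 0.0470913 , -0.05154539, -0.70145993,  0.70928094])}
side {'fx': 594.9714841049982, 'fy': 594.9714841049982, 'cx': 327.66052309040117, 'cy': 244.57533913937698, 'xyz': array([0.27241871, 1.09118319, 0.87105033]), 'orientation': array([-0.06127214,  0.46618607,  0.87604071, -0.10709317])}
wrist {'fx': 373.72956228904445, 'fy': 373.72956228904445, 'cx': 316.49528475172707, 'cy': 243.06716362080846, 'xyz': array([0.10329246, 0.6213785 , 0.38361289]), 'orientation': array([-0.12019485, -0.08840155,  0.58865032,  0.79449932])}
```

View pics/top0.png

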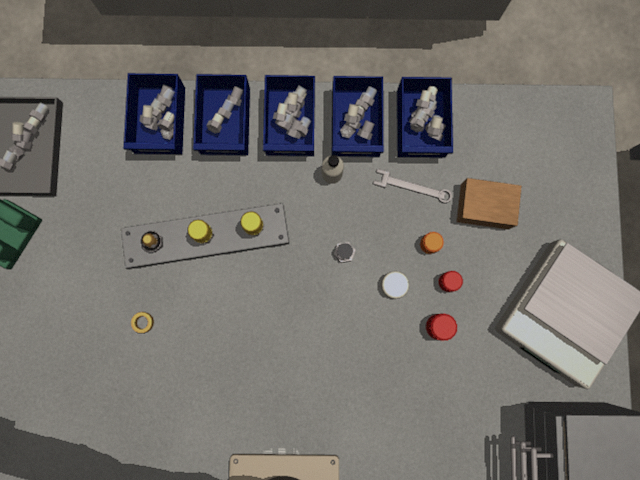

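View pics/side0.png

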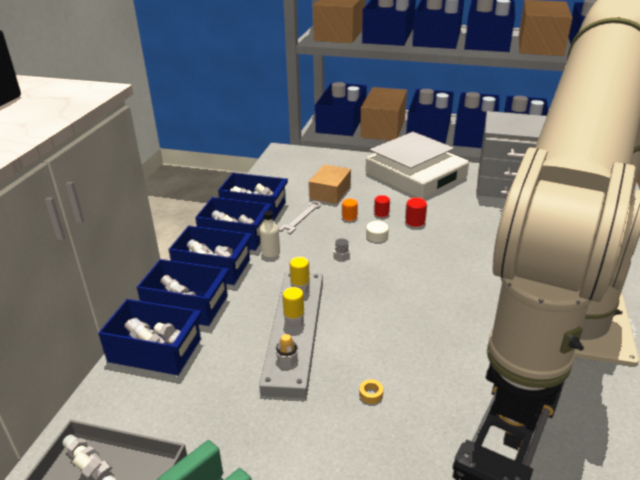

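View pics/wrist0.png

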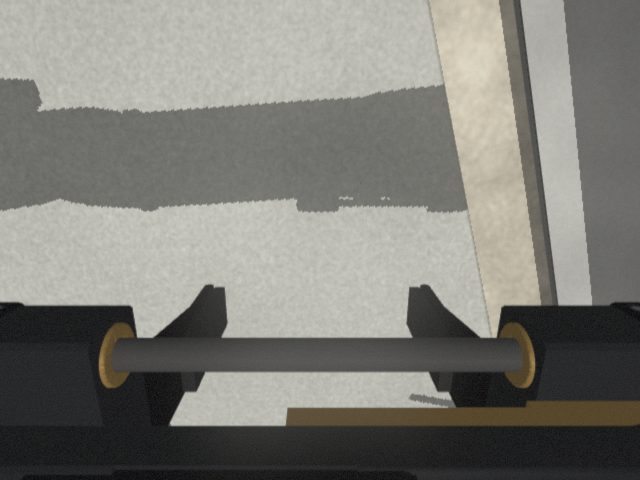

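Top view shows:
- **Cap candidates:** orange cap (432,242), small red cap (451,281), large red cap (442,327), white cap (395,285). By the description I choose the small red one.
- **Bare brass stud:** (150,240), the leftmost fitting. The two yellow caps are at (199,231) and (251,222).

The side view agrees.

```bash
cat > h.py <<'E'
import numpy as np, cv2
from scipy.spatial.transform import Rotation as R
def ray(c,u,v):
    d=R.from_quat(c['orientation']).apply([(u-c['cx'])/c['fx'],-(v-c['cy'])/c['fy'],-1]); return np.array(c['xyz']),d
def plane(c,u,v,z):
    o,d=ray(c,u,v); return o+d*(z-o[2])/d[2]
def proj(c,p):
    q=R.from_quat(c['orientation']).inv().apply(np.array(p)-c['xyz']); return c['cx']+c['fx']*q[0]/-q[2], c['cy']+c['fy']*q[1]/q[2]
def tri(c1,p1,c2,p2):
    o1,d1=ray(c1,*p1);o2,d2=ray(c2,*p2)
    t=np.linalg.lstsq(np.c_[d1,-d2],o2-o1,rcond=None)[0]
    a=o1+t[0]*d1;b=o2+t[1]*d2
    return (a+b)/2,np.linalg.norm(a-b)
def blobs(img,lo,hi,amin=40,roi=None):
    h=cv2.cvtColor(img,cv2.COLOR_RGB2HSV); m=cv2.inRange(h,np.array(lo),np.array(hi))
    if roi:
        k=np.zeros_like(m);x0,y0,x1,y1=roi;k[y0:y1,x0:x1]=255;m&=k
    n,l,s,c=cv2.connectedComponentsWithStats(m)
    return [(tuple(c[i].round(1)),tuple(s[i])) for i in range(1,n) if s[i][4]>=amin],m
E
python3 - <<'E'
from h import *
from bench import r
t=cv2.cvtColor(cv2.imread('pics/top0.png'),cv2.COLOR_BGR2RGB)
s=cv2.cvtColor(cv2.imread('pics/side0.png'),cv2.COLOR_BGR2RGB)
for n,i in(('top',t),('side',s)):
    c=r.calibration(n)
    for col,lo,hi in(('red',(0,180,60),(5,255,255)),('orange',(8,200,120),(14,255,255)),('yellow',(26,200,80),(34,255,255)),('brass',(14,120,60),(25,255,255))):
        print(n,col,[(b[0],b[1]) for b in blobs(i,lo,hi,30)[0]])
a=cv2.resize(t[215:350,380:480],None,fx=4,fy=4,interpolation=cv2.INTER_CUBIC)
b=cv2.resize(t[205:275,115:185],None,fx=5,fy=5,interpolation=cv2.INTER_CUBIC)
d=cv2.resize(s[320:400,250:330],None,fx=4,fy=4,interpolation=cv2.INTER_CUBIC)
o=np.zeros((560,800,3),np.uint8);o[:540,:400]=a;o[:350,420:770]=b;o[350:,420:740]=d[:210]
cv2.imwrite('pics/crop1.png',cv2.cvtColor(o,cv2.COLOR_RGB2BGR))
E
```

```text
top red [((np.float64(447.5), np.float64(280.6)), (np.int32(441), np.int32(271), np.int32(18), np.int32(21), np.int32(71))), ((np.float64(439.3), np.float64(326.3)), (np.int32(429), np.int32(314), np.int32(28), np.int32(26), np.int32(151)))]
top orange []
top yellow []
top brass [((np.float64(491.2), np.float64(201.7)), (np.int32(462), np.int32(179), np.int32(59), np.int32(47), np.int32(2156))), ((np.float64(254.6), np.float64(228.7)), (np.int32(241), np.int32(218), np.int32(22), np.int32(17), np.int32(98))), ((np.float64(204.9), np.float64(234.4)), (np.int32(193), np.int32(220), np.int32(19), np.int32(23), np.int32(124))), ((np.float64(148.6), np.float64(239.5)), (np.int32(142), np.int32(233), np.int32(15), np.int32(14), np.int32(130))), ((np.float64(433.3), np.float64(241.1)), (np.int32(425), np.int32(233), np.int32(17), np.int32(17), np.int32(230))), ((np.float64(141.7), np.float64(322.1)), (np.int32(131), np.int32(312), np.int32(22), np.int32(21), np.int32(236)))]
side red [((np.float64(381.6), np.float64(205.7)), (np.int32(375), np.int32(196), np.int32(14), np.int32(21), np.int3
[... 1094 characters left out ...]
 ((np.float64(299.3), np.float64(274.6)), (np.int32(290), np.int32(261), np.int32(19), np.int32(25), np.int32(355))), ((np.float64(293.3), np.float64(305.8)), (np.int32(283), np.int32(287), np.int32(21), np.int32(32), np.int32(412))), ((np.float64(285.7), np.float64(342.7)), (np.int32(280), np.int32(334), np.int32(14), np.int32(20), np.int32(176))), ((np.float64(370.9), np.float64(391.3)), (np.int32(360), np.int32(380), np.int32(23), np.int32(24), np.int32(420))), ((np.float64(548.8), np.float64(409.0)), (np.int32(543), np.int32(405), np.int32(11), np.int32(11), np.int32(52))), ((np.float64(510.1), np.float64(421.2)), (np.int32(499), np.int32(415), np.int32(25), np.int32(11), np.int32(84)))]
```

View pics/crop1.png

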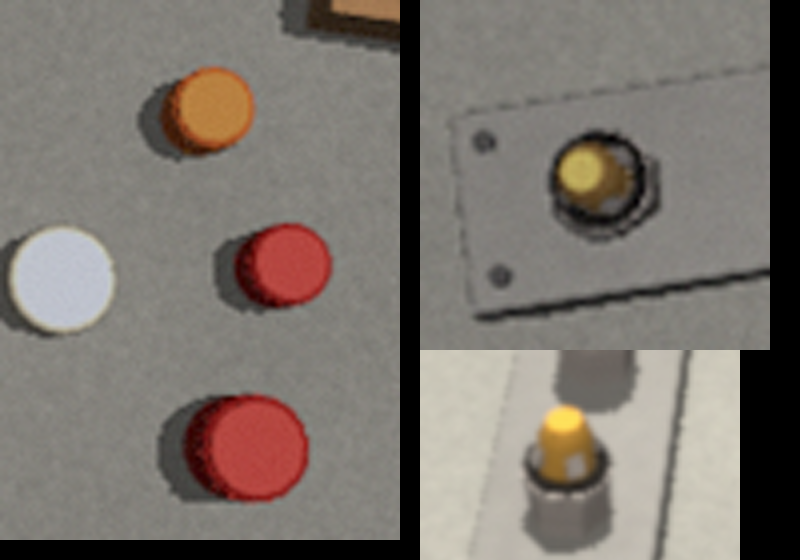

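The close crop confirms the choice: the small red cap's top face is centred at about (452.5,281), and it's clearly smaller than the other red cap and not orange. The stud top is at (147.5,239.4).

```bash
python3 - <<'E'
from h import *
from bench import r
T=r.calibration('top');S=r.calibration('side')
print('cap top',plane(T,452.5,281,.05), 'side mask centre z~.025', plane(S,381.6,205.7,.03))
print('stud', plane(T,147.4,239.4,.09), plane(T,150.6,242.2,.064), plane(S,286.2,337.5,.09), tri(T,(147.4,239.4),S,(286.2,337.5)))
print('big red',plane(T,442+1.5,326.5,.05),'orange',plane(T,433.5,241.5,.05),'white',plane(T,395.3,284.5,.032))
print('yellow', plane(T,199,230,.111),plane(T,251,221,.111))
s=r.read_state()
M=R.from_quat(s['eef_rot']).as_matrix();print(M)
c=r.calibration('wrist');
print('cam in tool',M.T@(c['xyz']-s['ee_pos']), (R.from_matrix(M).inv()*R.from_quat(c['orientation'])).as_matrix())
E
```

```text
cap top [ 0.48466223 -0.35457683  0.05      ] side mask centre z~.025 [ 0.48561936 -0.34530161  0.03      ]
stud [0.56151197 0.28967277 0.09      ] [0.55905473 0.28980601 0.064     ] [0.56165832 0.2931092  0.09      ] (array([0.56222736, 0.29047411, 0.08741906]), np.float64(0.0007480345245588134))
big red [ 0.38820498 -0.33355103  0.05      ] orange [ 0.5693991  -0.31526637  0.05      ] white [ 0.47697384 -0.23455008  0.032     ]
yellow [0.57941944 0.17898573 0.111     ] [0.5994194  0.07270008 0.111     ]
[[-2.36175922e-04  2.90526607e-01  9.56866885e-01]
 [-1.00695293e-03  9.56866357e-01 -2.90526695e-01]
 [-9.99999465e-01 -1.03213533e-03  6.65578242e-05]]
cam in tool [-0.16317943 -0.00028439 -0.08172678] [[-2.02864609e-04  2.94988230e-01 -9.55500865e-01]
 [ 9.99999605e-01  8.86552304e-04  6.13897575e-05]
 [ 8.65210750e-04 -9.55500475e-01 -2.94988293e-01]]
```

Emit:
{"op": "drive_tool", "data": {
  "motion": [
    [0,-1.5,3.7,0],
    [0,-3.0,7.4,0],
    [0,-4.5,11,0],
    [0,-6,14.8,0],
    [0,-7.5,18.5,0],
    [0,-9,22,0],
    [0,-10.5,25.8,0],
    [0,-12,29.5,0],
    [0,-13.5,33,0],
    [0,-15,36.8,0],
    [0,-16.5,40.5,0],
    [0,-18,44,0],
    [0,-18.5,45.2,0],
    [0,-18.5,45.2,0],
    [0,-18.5,45.2,0],
    [0,-18.5,45.2,0]
  ],
  "grip": 0
}}

```text
time: 1.48
ee_pos: [0.5592, 0.2912, 0.2209]
eef_rot: [0.103, 0.7, -0.103, 0.699]
ft_force: [-0.0, 0.2, 0.1]
width: 0.0872
```

```bash
cat > w.py <<'E'
from h import *
from bench import r
import sys,pickle
c=r.calibration('wrist'); s=r.read_state(); i=r.camera('wrist')
print(s['time'],s['ee_pos'],s['eef_rot'],s['joint_positions'],s['ft_force'])
n=sys.argv[1]; cv2.imwrite(f'pics/{n}.png',cv2.cvtColor(i,cv2.COLOR_RGB2BGR)); pickle.dump((c,s),open(f'{n}.pkl','wb'))
E
python3 w.py w1
```

```text
1.4833 [0.55918814 0.29118585 0.22086718] [ 0.10335593  0.69991387 -0.1030428   0.69915685] [-0.71331922  0.34338777  0.20889861  1.45731413 -0.07267014  1.34894064
  0.77762184] [-0.02692958  0.21726853  0.12468036]
```

View pics/w1.png

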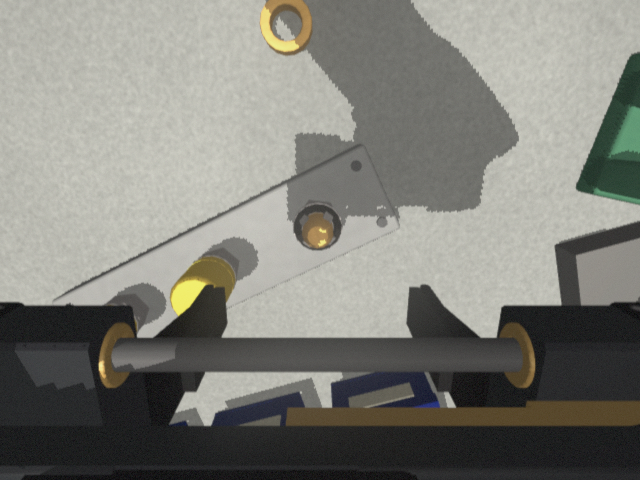

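The wrist view shows the bare stud with its black ring around (318,229), below and roughly between the fingers. I'll zoom in and measure it.

```bash
python3 - <<'E'
from h import *
import pickle
c,s=pickle.load(open('w1.pkl','rb'))
i=cv2.imread('pics/w1.png')
o=cv2.resize(i[190:265,280:355],None,fx=8,fy=8,interpolation=cv2.INTER_CUBIC); cv2.imwrite('pics/w1z.png',o)
h=cv2.cvtColor(i,cv2.COLOR_BGR2HSV)[200:260,285:350]
m=((h[...,2]<70)).astype(np.uint8)*255
g=cv2.findContours(m,cv2.RETR_EXTERNAL,cv2.CHAIN_APPROX_NONE)[0]
g=max(g,key=len); e=cv2.fitEllipse(cv2.convexHull(g)); print('dark',e[0][0]+285,e[0][1]+200,e[1])
m=cv2.inRange(h,(8,100,150),(30,255,255)); q=cv2.moments(m,True);print('bright',q['m10']/q['m00']+285,q['m01']/q['m00']+200,q['m00'])
for z in(.06,.064,.09): print(z,plane(c,e[0][0]+285,e[0][1]+200,z), [c['fx']*d/np.linalg.norm(c['xyz']-s['ee_pos']) for d in()])
for n,p in(('seat',[.5605,.29,.064]),('top',[.5605,.29,.09])): print(n,proj(c,p))
E
```

```text
dark 318.7930603027344 220.36262893676758 (30.170255661010742, 42.22544860839844)
bright 317.7096774193548 236.31378299120234 341.0
0.06 [0.55685416 0.29378181 0.06      ] []
0.064 [0.55591883 0.29403636 0.064     ] []
0.09 [0.54983917 0.29569092 0.09      ] []
seat (np.float64(315.9128121201852), np.float64(226.47951924069304))
top (np.float64(315.8814756588496), np.float64(234.47745261560956))
```

View pics/w1z.png

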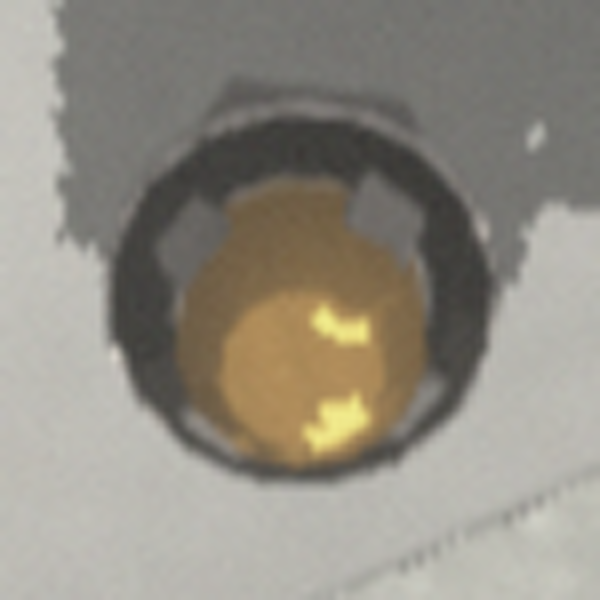

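```bash
python3 - <<'E'
from h import *
import pickle
c,s=pickle.load(open('w1.pkl','rb'))
a=plane(c,317.2,236.4,.09);b=plane(c,317.2,227.1,.064);print(a,b)
M=R.from_quat(s['eef_rot']).as_matrix()
print(M.T@(np.array([.4847,-.3546,.22])-s['ee_pos'])*100)
E
```

```text
[0.56237814 0.29055893 0.09      ] [0.56137206 0.29092542 0.064     ]
[ 5.57441772e-02 -6.39784961e+01  1.15167218e+01]
```

Emit:
{"op": "drive_tool", "data": {
  "motion": [
    [0,-4,0.7,0],
    [0,-8,1.4,0],
    [0,-12,2.1,0],
    [0,-16,2.9,0],
    [0,-20,3.6,0],
    [0,-24,4.3,0],
    [0,-28,5,0],
    [0,-32,5.7,0],
    [0,-36,6.5,0],
    [0,-40,7.2,0],
    [0,-44,7.9,0],
    [0,-48,8.6,0],
    [0,-52,9.3,0],
    [0,-56,10,0],
    [0,-60,10.8,0],
    [0,-63,11.3,0],
    [0,-64,11.5,0],
    [0,-64,11.5,0],
    [0,-64,11.5,0],
    [0,-64,11.5,0]
  ]
}}

```text
time: 3.2
ee_pos: [0.4856, -0.3536, 0.221]
eef_rot: [0.103, 0.7, -0.102, 0.7]
ft_force: [-1.1, 0.1, 1.3]
width: 0.0872
```

```bash
python3 w.py w2; python3 - <<'E'
import cv2
i=cv2.imread('pics/w2.png'); cv2.imwrite('pics/w2z.png',cv2.resize(i[190:290,270:370],None,fx=6,fy=6,interpolation=cv2.INTER_CUBIC))
E
```

```text
3.2 [ 0.48564609 -0.35357729  0.22097975] [ 0.10324718  0.6995341  -0.1022407   0.69967057] [ 0.04440393  0.3112353   0.63636783  1.5591877  -0.18970251  1.33393428
  1.98170083] [-1.07997771  0.12702539  1.31612468]
```

View pics/w2.png

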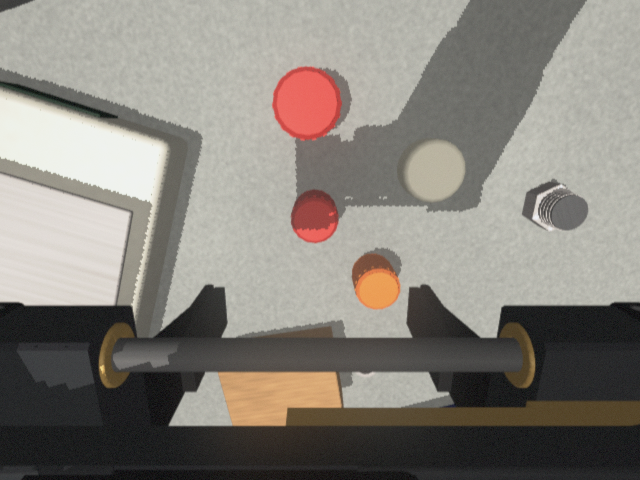

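View pics/w2z.png

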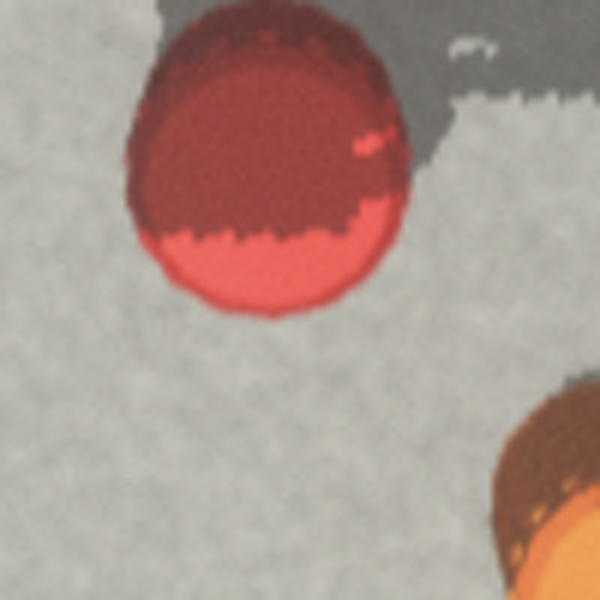

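The small red cap's top face is centred at about (314,219). The orange cap (377,288) and big red cap (307,103) are clear of the jaw line.

```bash
python3 - <<'E'
from h import *
import pickle
c,s=pickle.load(open('w2.pkl','rb'))
a=plane(c,314.4,219.4,.05);print(a)
M=R.from_quat(s['eef_rot']).as_matrix()
print(M.T@(np.array([a[0],a[1],.028])-s['ee_pos'])*100)
for n,p in(('orange',(377.5,289.5)),('bigred',(307,103)),('scale edge',(170,240))):
  b=plane(c,*p,.05);print(n,b,M.T@(b-a)*100)
E
```

```text
[ 0.48384395 -0.35506409  0.05      ]
[19.29767787 -0.22193466 -0.12954978]
orange [ 0.5686026  -0.31656851  0.05      ] [0.00868476 6.12398162 7.01114498]
bigred [ 0.38615129 -0.33195572  0.05      ] [-6.96520004e-04 -5.95594919e-01 -1.00211674e+01]
scale edge [ 0.4638359  -0.48972714  0.05      ] [ -0.0193824  -13.47294334   1.95550827]
```

Emit:
{"op": "drive_tool", "data": {
  "motion": [
    [2,-0.2,-0.1,0],
    [5,-0.2,-0.1,0],
    [8,-0.2,-0.1,0],
    [11,-0.2,-0.1,0],
    [13.5,-0.2,-0.1,0],
    [15.5,-0.2,-0.1,0],
    [17,-0.2,-0.1,0],
    [18.2,-0.2,-0.1,0],
    [19,-0.2,-0.1,0],
    [19.3,-0.2,-0.1,0],
    [19.3,-0.2,-0.1,0],
    [19.3,-0.2,-0.1,0]
  ]
}}

```text
time: 4.25
ee_pos: [0.4834, -0.3578, 0.0289]
eef_rot: [0.104, 0.699, -0.104, 0.7]
ft_force: [0.3, -0.4, -0.2]
width: 0.0869
```

Emit:
{"op": "drive_tool", "data": {
  "motion": [
    [0,0,0,0],
    [0,0,0,0],
    [0,0,0,0],
    [0,0,0,0],
    [0,0,0,0],
    [0,0,0,0],
    [0,0,0,0],
    [0,0,0,0],
    [0,0,0,0],
    [0,0,0,0],
    [0,0,0,0],
    [0,0,0,0]
  ],
  "grip": 255,
  "force": 50
}}

```text
time: 5.25
ee_pos: [0.4829, -0.3576, 0.0281]
eef_rot: [0.104, 0.699, -0.104, 0.699]
ft_force: [0.2, 0.1, 0.8]
width: 0.0425
```

```bash
python3 w.py w3
```

```text
5.25 [ 0.48292344 -0.35761133  0.02809791] [ 0.10387677  0.69945503 -0.10374081  0.69943558] [ 0.11478735  0.50933134  0.56476093  1.74938615 -0.3207239   0.97604079
  2.08023804] [0.18884289 0.13455245 0.812118  ]
```

View pics/w3.png

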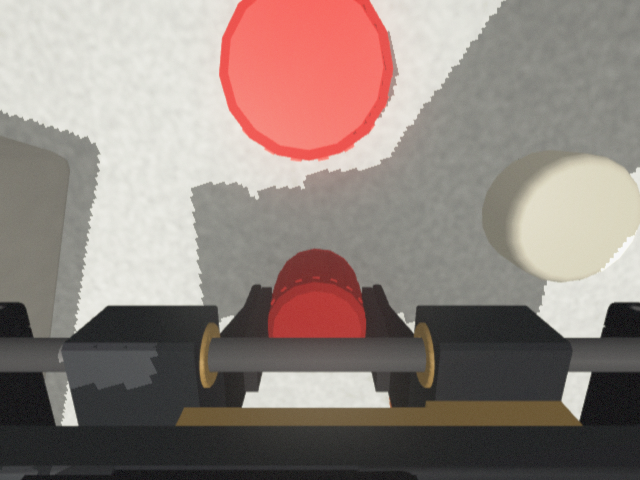

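Emit:
{"op": "drive_tool", "data": {
  "motion": [
    [-0.5,0,0,0],
    [-1.5,0,0,0],
    [-3.5,0,0,0],
    [-6,0,0,0],
    [-9,0,0,0],
    [-12,0,0,0],
    [-15,0,0,0],
    [-17,0,0,0],
    [-18,0,0,0],
    [-18,0,0,0],
    [-18,0,0,0],
    [-18,0,0,0]
  ]
}}

```text
time: 6.3
ee_pos: [0.4823, -0.3572, 0.2065]
eef_rot: [0.104, 0.7, -0.104, 0.699]
ft_force: [-0.8, 0.0, -0.6]
width: 0.0422
```

```bash
python3 w.py w4; python3 - <<'E'
import cv2
from bench import r
print(r.read_state()['width'])
i=cv2.imread('pics/w4.png'); cv2.imwrite('pics/w4z.png',cv2.resize(i[240:345,250:390],None,fx=5,fy=5,interpolation=cv2.INTER_CUBIC))
E
```

```text
6.3 [ 0.48232251 -0.35715894  0.20653017] [ 0.1041192   0.70020215 -0.10350391  0.69868668] [ 0.04917975  0.3219276   0.63959379  1.57938782 -0.19651754  1.30797991
  1.99194343] [-0.83616928  0.04606884 -0.63921326]
0.04236610613842133
```

View pics/w4z.png

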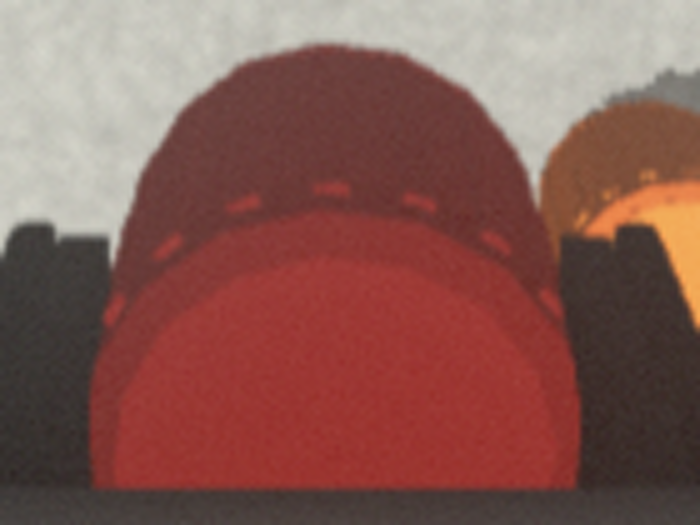

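The cap is firmly held. The face's near edge is at row ~282, the mouth's near edge at row ~249, and it's centred at column ~317. Next I'll work out where the cap sits in the tool frame.

```bash
python3 - <<'E'
from h import *
import pickle
c,s=pickle.load(open('w4.pkl','rb'))
M=R.from_quat(s['eef_rot']).as_matrix()
for h,rows,n in((-.0219,(281.6,),'top'),(.0281,(248.6,),'mouth')):
  for dz in(-.003,0,.003):
    p=s['ee_pos']+M@np.array([h,0,dz-.0222]); print(n,dz,proj(c,p),rows)
print('tool axis',M[:,0])
t=np.array([.562,.2907,.2065]); print(M.T@(t-s['ee_pos'])*100)
E
```

```text
top -0.003 (np.float64(317.2792277898814), np.float64(273.40267982748327)) (281.6,)
top 0 (np.float64(317.28133613352156), np.float64(280.2494672411635)) (281.6,)
top 0.003 (np.float64(317.28342015267145), np.float64(287.01726154841737)) (281.6,)
mouth -0.003 (np.float64(317.0707571247396), np.float64(238.4925843750649)) (248.6,)
mouth 0 (np.float64(317.07328373691314), np.float64(243.8607058540065)) (248.6,)
mouth 0.003 (np.float64(317.07578812045296), np.float64(249.1815996630369)) (248.6,)
tool axis [-0.00199222  0.00117538 -0.99999732]
[ 6.32912155e-02  6.43072925e+01 -1.11921930e+01]
```

Emit:
{"op": "drive_tool", "data": {
  "motion": [
    [0,2,-0.4,0],
    [0,6,-1.1,0],
    [0,10,-1.8,0],
    [0,14,-2.5,0],
    [0,18,-3.2,0],
    [0,22,-3.9,0],
    [0,26,-4.6,0],
    [0,30,-5.3,0],
    [0,34,-6,0],
    [0,38,-6.7,0],
    [0,42,-7.4,0],
    [0,46,-8.1,0],
    [0,50,-8.8,0],
    [0,54,-9.5,0],
    [0,58,-10.2,0],
    [0,61,-10.7,0],
    [0,63,-11.1,0],
    [0,64.2,-11.3,0],
    [0,64.2,-11.3,0],
    [0,64.2,-11.3,0]
  ]
}}

```text
time: 8.02
ee_pos: [0.5612, 0.2883, 0.2072]
eef_rot: [0.103, 0.7, -0.105, 0.699]
ft_force: [-0.4, -0.8, -1.0]
width: 0.0426
```

Emit:
{"op": "drive_tool", "data": {
  "motion": [
    [2,0,0,0],
    [4,0,0,0],
    [5.5,0,0,0],
    [6,0,0,0],
    [6,0,0,0],
    [6,0,0,0],
    [6,0,0,0]
  ]
}}

```text
time: 8.6
ee_pos: [0.5621, 0.289, 0.1496]
eef_rot: [0.105, 0.699, -0.104, 0.7]
ft_force: [0.5, 0.1, -0.6]
width: 0.0424
```

```bash
python3 w.py w5; python3 - <<'E'
import cv2
from bench import r
for n in('top','side'):
    cv2.imwrite(f'pics/{n}5.png',cv2.cvtColor(r.camera(n),cv2.COLOR_RGB2BGR))
i=cv2.imread('pics/w5.png'); cv2.imwrite('pics/w5z.png',cv2.resize(i[220:345,240:390],None,fx=4,fy=4,interpolation=cv2.INTER_CUBIC))
i=cv2.imread('pics/side5.png'); cv2.imwrite('pics/s5z.png',cv2.resize(i[270:390,220:370],None,fx=5,fy=5,interpolation=cv2.INTER_CUBIC))
E
```

```text
8.6 [0.56208678 0.28897564 0.14958641] [ 0.10461109  0.69885002 -0.10375736  0.69992827] [-0.72395998  0.3922739   0.22780181  1.54749294 -0.09241051  1.2104473
  0.79460641] [ 0.51515609  0.08862026 -0.56615638]
```

View pics/w5z.png

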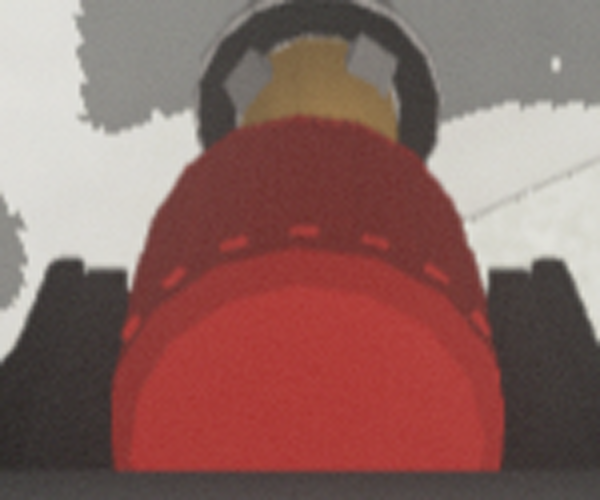

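View pics/s5z.png

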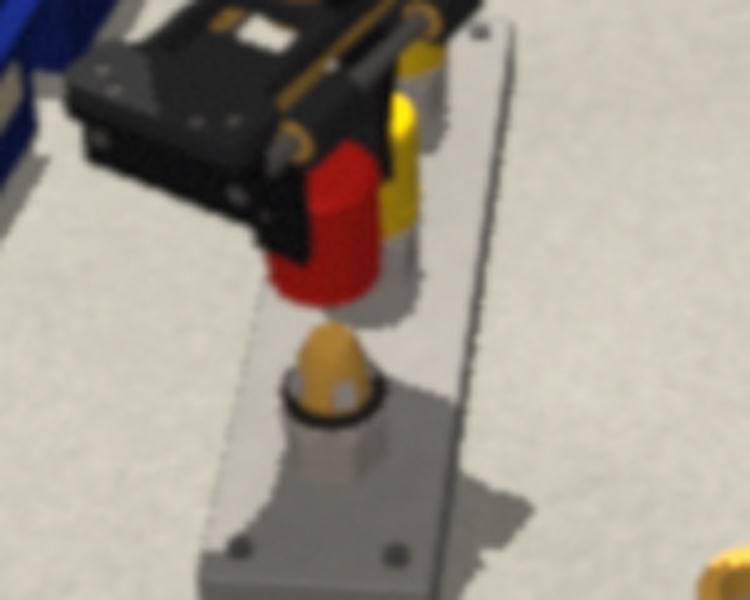

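The wrist view shows the ring's centre slightly to the right (+tool y) of the cap's axis. The side view shows the cap hanging above the stud. Next I'll compute the residual.

```bash
python3 - <<'E'
from h import *
import pickle
c,s=pickle.load(open('w5.pkl','rb'))
i=cv2.imread('pics/w5.png')[215:262,280:360]
# ring outer edges by rows
M=R.from_quat(s['eef_rot']).as_matrix()
b=plane(c,319.4,249.5,.064);print(b, M.T@(b-s['ee_pos'])*100)
# predicted ring outline extremes for candidate centres
for ctr in([.562,.2907,.064],b):
  th=np.linspace(0,2*np.pi,73); P=np.array([proj(c,np.array(ctr)+.0215*np.array([np.cos(t),np.sin(t),0])) for t in th]); print(ctr,P.min(0),P.max(0),P.mean(0))
# cap silhouette
for h,row in((-.0219,282),(.0281,248.5)):
  for dz in(0,.002): print(h,dz,proj(c,s['ee_pos']+M@np.array([h,0,dz-.0222])))
# side: bottom silhouette of cap mouth and stud
S=None
from bench import r
S=r.calibration('side')
for d in(0,.001,.002,.003):
  p=s['ee_pos']+M@np.array([.0281,0,d]); P=np.array([proj(S,p+.0225*np.array([np.cos(t),np.sin(t),0])) for t in th]); q=s['ee_pos']+M@np.array([-.0219,0,d]);Q=np.array([proj(S,q+.022*np.array([np.cos(t),np.sin(t),0])) for t in th])
  print('side mouth',d,P.min(0),P.max(0),'top',Q.min(0),Q.max(0))
print('tool y',M[:,1],'z',M[:,2])
E
```

```text
[0.56255987 0.29078425 0.064     ] [ 8.55887959  0.17465418 -0.01884496]
[0.562, 0.2907, 0.064] [288.33779093 218.89814164] [349.77598067 277.29415883] [319.17100741 248.82980242]
[0.56255987 0.29078425 0.064     ] [288.70331869 219.62632857] [350.10562138 277.95471305] [319.51814579 249.52311969]
-0.0219 0 (np.float64(317.203531542954), np.float64(280.2707742039147))
-0.0219 0.002 (np.float64(317.20488195336947), np.float64(284.7915817785984))
0.0281 0 (np.float64(317.0174664506345), np.float64(243.87702111470074))
0.0281 0.002 (np.float64(317.01904217055136), np.float64(247.42963874835763))
side mouth 0 [273.89335211 315.77978091] [297.76519908 331.71098781] top [272.64207631 295.55228693] [296.57973783 310.84066473]
side mouth 0.001 [273.45985358 315.60487739] [297.32329167 331.52394463] top [272.1980405  295.38078223] [296.12705448 310.65721858]
side mouth 0.002 [273.02668866 315.43010606] [296.88172374 331.3370476 ] top [271.75435512 295.20941045] [295.67472774 310.47391941]
side mouth 0.003 [272.59385697 315.25546677] [296.4404949  331.15029654] top [271.31101973 295.03817143] [295.22275719 310.29076705]
tool y [0.29146034 0.95658186 0.00141885] z [ 0.95658143 -0.29146218  0.00133033]
```

Emit:
{"op": "drive_tool", "data": {
  "motion": [
    [0,0.1,-0.1,0],
    [0,0.2,-0.1,0],
    [0.7,0.2,-0.1,0],
    [1.4,0.2,-0.1,0],
    [2.1,0.2,-0.1,0],
    [2.7,0.2,-0.1,0],
    [3.2,0.2,-0.1,0],
    [3.6,0.2,-0.1,0],
    [4,0.2,-0.1,0],
    [4.3,0.2,-0.1,0],
    [4.3,0.2,-0.1,0],
    [4.3,0.2,-0.1,0]
  ]
}}

```text
time: 9.75
ee_pos: [0.5609, 0.2916, 0.1051]
eef_rot: [0.104, 0.699, -0.104, 0.699]
ft_force: [0.2, -0.4, -0.2]
width: 0.0426
```

```bash
python3 w.py w6; python3 - <<'E'
import cv2
from bench import r
print(r.read_state()['torque'])
cv2.imwrite('pics/side6.png',cv2.cvtColor(r.camera('side'),cv2.COLOR_RGB2BGR))
i=cv2.imread('pics/w6.png'); cv2.imwrite('pics/w6z.png',cv2.resize(i[220:345,240:390],None,fx=4,fy=4,interpolation=cv2.INTER_CUBIC))
i=cv2.imread('pics/side6.png'); cv2.imwrite('pics/s6z.png',cv2.resize(i[270:390,220:370],None,fx=5,fy=5,interpolation=cv2.INTER_CUBIC))
E
```

```text
9.75 [0.56089677 0.29164897 0.1051302 ] [ 0.10383297  0.69947309 -0.10383416  0.69941016] [-0.72224147  0.43328269  0.21998281  1.5895686  -0.10153252  1.13002995
  0.79746894] [ 0.20652436 -0.44637144 -0.177193  ]
[ 0.00570546  0.05815231 -0.0395513 ]
```

View pics/w6z.png

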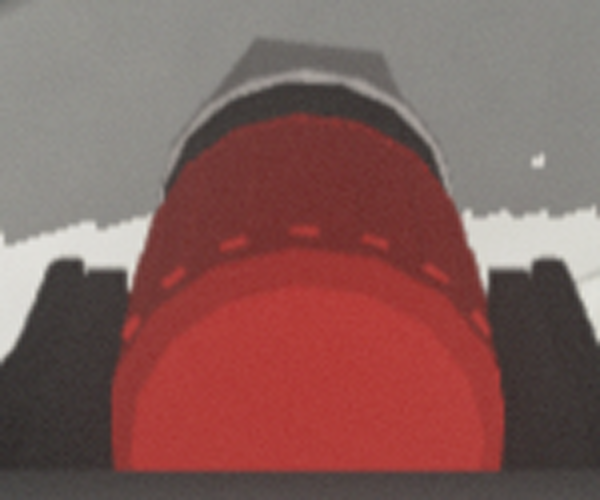

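View pics/s6z.png

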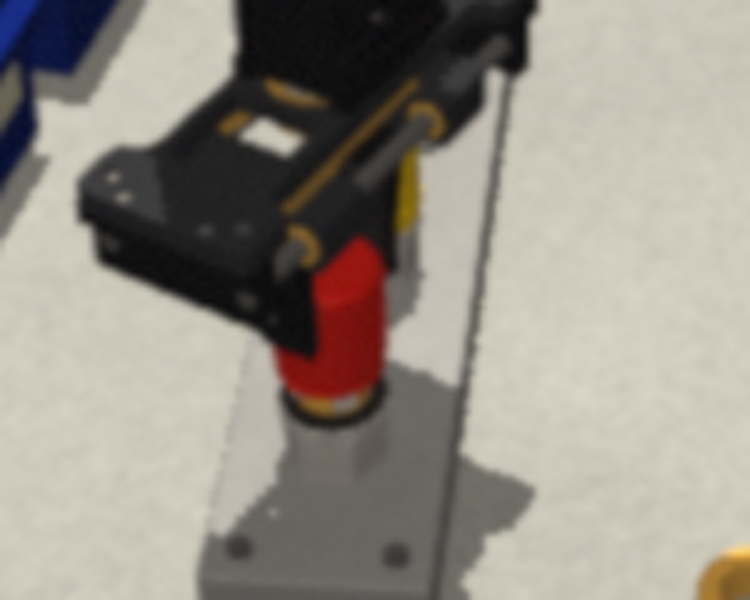

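The cap is over the stud, concentric with the ring in both views and free of force. Next I press in small steps.

Emit:
{"op": "drive_tool", "data": {
  "motion": [
    [0.1,0,0,0],
    [0.2,0,0,0],
    [0.3,0,0,0],
    [0.4,0,0,0],
    [0.5,0,0,0],
    [0.6,0,0,0],
    [0.6,0,0,0],
    [0.6,0,0,0]
  ],
  "force": 60
}}

```text
time: 10.52
ee_pos: [0.5612, 0.2917, 0.0999]
eef_rot: [0.104, 0.699, -0.104, 0.7]
ft_force: [-2.0, -1.9, 6.3]
width: 0.0424
```

Emit:
{"op": "drive_tool", "data": {
  "motion": [
    [0.1,0,0,0],
    [0.2,0,0,0],
    [0.3,0,0,0],
    [0.4,0,0,0],
    [0.5,0,0,0],
    [0.5,0,0,0],
    [0.5,0,0,0]
  ]
}}

```text
time: 11.1
ee_pos: [0.562, 0.2921, 0.0962]
eef_rot: [0.105, 0.699, -0.103, 0.7]
ft_force: [-1.4, -0.8, 12.7]
width: 0.0424
```

Emit:
{"op": "drive_tool", "data": {
  "motion": [
    [0.1,0,0,0],
    [0.2,0,0,0],
    [0.3,0,0,0],
    [0.3,0,0,0],
    [0.3,0,0,0]
  ]
}}

```text
time: 11.52
ee_pos: [0.5612, 0.2917, 0.0917]
eef_rot: [0.104, 0.699, -0.104, 0.7]
ft_force: [-1.7, -1.1, 5.8]
width: 0.0425
```

The force peaked at about 12.7 N and dropped to 5.8 N, which looks like the click. I'll press on to seat the ring.

Emit:
{"op": "drive_tool", "data": {
  "motion": [
    [0.1,0,0,0],
    [0.2,0,0,0],
    [0.3,0,0,0],
    [0.4,0,0,0],
    [0.4,0,0,0],
    [0.4,0,0,0]
  ]
}}

```text
time: 12.02
ee_pos: [0.5614, 0.2917, 0.0893]
eef_rot: [0.104, 0.699, -0.104, 0.7]
ft_force: [-5.9, -4.2, 18.8]
width: 0.0424
```

Emit:
{"op": "drive_tool", "data": {
  "motion": [
    [0.1,0,0,0],
    [0.2,0,0,0],
    [0.3,0,0,0],
    [0.3,0,0,0],
    [0.3,0,0,0]
  ]
}}

```text
time: 12.43
ee_pos: [0.5617, 0.2917, 0.0888]
eef_rot: [0.105, 0.699, -0.103, 0.7]
ft_force: [-14.7, -8.0, 39.2]
width: 0.0421
```

Hard stop reached (mouth ≈ 0.061 m, force climbing). I'll ease off to a moderate push and check.

Emit:
{"op": "drive_tool", "data": {
  "motion": [
    [-0.1,0,0,0],
    [-0.1,0,0,0],
    [-0.1,0,0,0],
    [-0.1,0,0,0],
    [-0.1,0,0,0],
    [-0.1,0,0,0]
  ]
}}

```text
time: 12.93
ee_pos: [0.5616, 0.2917, 0.0889]
eef_rot: [0.105, 0.699, -0.103, 0.7]
ft_force: [-12.6, -6.9, 31.0]
width: 0.0423
```

```bash
python3 w.py w7; python3 - <<'E'
import cv2
from bench import r
s=r.read_state();print(s['torque'],s['width'])
cv2.imwrite('pics/side7.png',cv2.cvtColor(r.camera('side'),cv2.COLOR_RGB2BGR))
print(r.read_state()['ft_force'],r.read_state()['ee_pos'])
i=cv2.imread('pics/w7.png'); a=cv2.resize(i[220:345,240:390],None,fx=2.6,fy=3,interpolation=cv2.INTER_CUBIC)
i=cv2.imread('pics/side7.png'); b=cv2.resize(i[290:380,230:330],None,fx=4,fy=4,interpolation=cv2.INTER_CUBIC)
import numpy as np
o=np.zeros((375,800,3),np.uint8);o[:375,:390]=a;o[:360,400:800]=b;cv2.imwrite('pics/z7.png',o)
E
```

```text
12.9333 [0.5616363  0.29169545 0.08885637] [ 0.10457793  0.69891506 -0.10336721  0.69992601] [-0.71953502  0.44928772  0.21747494  1.60398982 -0.10598157  1.0976631
  0.80081533] [-12.55776782  -6.89808893  30.97911573]
[-1.79543526  2.62220838  0.01537077] 0.04236775706559658
[-11.01824761  -6.86995622  31.17119654] [0.5616315  0.29168115 0.08883272]
```

View pics/z7.png

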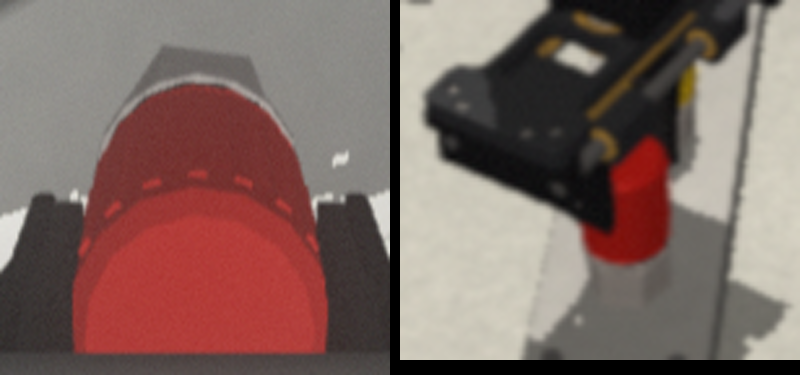

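The black ring is hidden under the mouth in both views. The cap sits flush on the flange rim and hasn't slipped in the grip (face edge still at row ~282). Push is steady at ~31 N. I'll hold briefly, then hand in.

Emit:
{"op": "drive_tool", "data": {
  "motion": [
    [0,0,0,0],
    [0,0,0,0],
    [0,0,0,0],
    [0,0,0,0],
    [0,0,0,0],
    [0,0,0,0]
  ]
}}

```text
time: 13.53
ee_pos: [0.5616, 0.2917, 0.0889]
eef_rot: [0.105, 0.699, -0.103, 0.7]
ft_force: [-11.3, -6.0, 30.6]
width: 0.0424
```

```bash
python3 - <<'E'
from bench import r
s=r.read_state();print(s['time'],s['ee_pos'],s['ft_force'],s['width'])
print(r.close_job())
E
```

```text
13.5333 [0.56161659 0.29170749 0.08887584] [-11.26573147  -6.04208928  30.56820115] 0.042442336409945776
the job is handed in; nothing more can be done
None
```

The small red cap is pressed onto the bare stud and the job was handed in at 13.5 s, with the gripper still pressing it down. The hand-in gave no verdict.

I gripped the cap, lifted it and centred it over the stud using the wrist and side views. Pressing it down, the push peaked at about 12.7 N and fell to 5.8 N, which I took as the click. I then pressed to a hard stop; the highest push read was 39 N, and I eased it back to about 31 N.

**Last checks**
- **Height:** the mouth edge is about 0.061 m above the bench, taking the cap's height in the grip as unchanged. That is about 1 mm above the flange.
- **Ring:** the black sealing ring is hidden under the cap in both the wrist and side views.
- **Grip:** it is set to 60 N with the fingers 42.4 mm apart, and the cap showed no slip.
- **Push:** about 31 N down and steady. I could only read the force at the wrist, not on the ring itself.

**What disagreed**
- **Sideways force:** about 13 N remains at the wrist. I put it down to a small offset; in the pictures the cap looks straight and centred.
- **Cap position in the jaws:** estimates from the top and mouth edges differed by about 2 mm. I split the difference, and the cap went on without snagging.

I did not re-measure the other objects at the end, but every path was planned clear of them and no contact showed in the forces.

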